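# Right the tipped spray can, then press the label holder home behind the rack lip

### The job

First stand the tipped blue spray can upright in its lane in the rack, between the two green cans, and let go of it. Then take the yellow label holder out of its wooden stand, push it upright down into the pocket behind the rack's red front lip, against the spring clip, until it is fully home on the pocket floor, and finish while still holding it pressed home there, since the spring pushes it out again if you let go. Leave the two green cans and the steel cup standing where they are.

Things in the scene. Friction and masses are not known exactly. Their poses are not given: they have to be found in the camera images.
- rack: Fixed grey metal can rack, 135 deep (x) x 280 wide (y) mm. Origin: middle of the lane's length, on the bench; x points away from the robot at yaw 0, y along the lane, z up. Lane: x -25 to +35 mm, floor 6 mm above the bench, front wall 26, back and end walls 44 mm high; cans stand near x +5 mm. Label pocket behind the red front lip at x -75 mm.
- pocket (a point): Centre of the label pocket's floor, 10 mm above the bench; axes as the rack's. The pocket is a slot open at the top, 12 mm wide (x), 66 mm long (y). Its walls (red lip on the robot's side, grey panel behind) are vertical up to 45 mm above the bench, then flare outward about 7 mm each side up to 55 mm. End stops at both ends of the slot, 45 mm high.
- clip (a joint): Spring clip, an orange bar 8 x 36 mm on the pocket's floor: 0 m = up (top 10 mm above the pocket floor), 0.010 m = pressed down flush with the floor. Pressing it takes about 3 N at 0, rising to 8 N at 0.010; it springs back when released.
- can_tipped: Blue spray can, white cap, 50 mm diameter, 130 mm tall (top 30 mm: 48 mm cap), 0.2-0.33 kg, loose. Origin: centre of underside, z axis toward the cap. Starts leaning about 32 deg towards the rack's +y, cap against can_left, standing on the +y edge of its underside. Under about 20 deg it falls upright by itself. Swung up about that edge its centre stands near rack y -15 mm.
- can_left: Green spray can with black cap, same size, standing in the lane at rack y about +103 mm. Origin: centre of its underside. To be left standing.
- can_right: Green spray can with black cap, same size, standing in the lane at rack y about -90 to -96 mm. Origin: centre of its underside. To be left standing.
- stand: Fixed wooden stand for the label holder, 60 (x) x 90 (y) x 28 mm high, origin at the centre of its underside; its slot, 10 x 62 mm, runs along its y and has its floor 8 mm above the bench.
- label: Yellow label holder, a loose upright rigid plate 8 mm thick (its x) x 56 mm wide (its y) x 110 mm tall (z), 40-70 g, both faces alike, either may face front. Origin: centre of its lower edge. It starts upright in the slot of the stand, its lower 20 mm inside, the rest free to be gripped across its thickness.
- cup: Steel cup, 76 mm across the rim, 85 mm tall, loose, standing on the bench on the other side of the rack from the stand. Origin: centre of its underside. To be left standing.
Not all that is in view belongs to the job. Of the things that look like the cup, take the one that is farthest from the robot's base at the start.

How it is judged:
By the outcome, as a careful person would: the job done as asked, in the order asked, and still so for the second after the job is handed in, while the arm keeps its last pose, push and grip.
It also fails if it takes over 58 s, if anything falls off the work surface, if the arm or the gripper's body presses on something with over 40 N, if the wrist force passes 120 N, or if a joint passes its speed limit or range.

### The arm

A 7-joint arm with a two-finger parallel gripper is mounted at the origin on the work surface. World frame = base frame: x ahead of the robot, y to its left, z up, the work surface at z = 0. Lengths are in m, angles in rad, forces in N, time in s.
With the tool pointing down it reaches from about 0.35 to 0.9 m from the base axis. Payload 19.9 kg.
Tool frame: the origin (TCP) lies between the finger pads; the fingertips stand 19 mm ahead of it and the grasp point (between the pads) is the TCP; z points along the fingers, y is the direction in which the jaws open and shut (so a half turn about z gives the same grasp; the last joint's range is limited). The gripper opens to 94 mm and grips with 3 to 60 N. Pads are 16 mm wide; open, the fingers measure 119 mm over their backs; the gripper's body (75 mm by 177 mm) begins 78 mm behind the grasp point.
Start: joints at [-1.151, 0.417, -0.01, 1.614, 0.005, 1.111, -0.053], TCP at [0.278, 0.56, 0.224] pointing down, gripper open.
Joint ranges: [-2.81, 2.81], [-0.39, 2.02], [-1.27, 1.25], [0.06, 2.57], [-1.19, 4.33], [0.19, 2], [-2.82, 2.82]. Speed limits (rad/s): [1.89, 1.89, 2.39, 2.39, 3.01, 3.01, 3.01].

### API

Orientations are given as a 3x3 rotation matrix whose columns are the frame's x, y, z axes.
In Python, from rig import robot gives the robot as it stands. Calls block until the motion is done:
- robot.move_ptp(position, orientation): joint-space move of the TCP to a pose.
- robot.move_linear(position, velocity=0.15, frame=None, threshold=None): straight line of the TCP; frame=None keeps the orientation; velocity is the mean speed in m/s. With threshold (N) it stops when the force on the tool has changed by that much, and returns True; else False.
- robot.goto_joints(angles): joint-space move.
- robot.gripper_to(opening): finger opening in m; the grip force is fixed at half the most; returns when the fingers have stopped.
- robot.pause(seconds).
- robot.ik(position, orientation): joint angles nearest the present ones, or None.
- robot.get_state(): the state.
- robot.grab_frame(name): name is "scene" or "top" or "wrist"; returns the picture (384x512x3 uint8, red, green, blue); there is no depth.
- robot.camera_info(name): a dict with "fx", "fy", "cx", "cy" (pixels), "rvec" (rotation vector, rad) and "tvec" (3), from world to camera coordinates, as OpenCV has them. Camera axes: x right, y down, z forward; pixel columns grow to the right and rows downward; lengths in m; the calibration is good to about 2 mm. The wrist camera is an equidistant fisheye: a pixel r from the principal point sees the ray r / f radians off the axis. A picture is of the moment at which its call begins: read the wrist's pose just before it. camera_info takes no time and is no camera call; for the wrist camera it gives the pose at the moment of the call.
A pose or a line that the arm cannot do raises robot.PlanningError and nothing moves.
- robot.sign_off(): hands the job in, once; it reports no verdict.
The state is a dict: "time": time; "qpos": joint angles; "joint_vel": joint speeds; "effort": joint torques, N m; "ee_pos": TCP position; "tool_rot": TCP orientation; "force": force on the tool from outside, world axes, zero at the start; "moment": the same for the moment, N m; "opening": finger opening in m.
Only numpy, scipy, OpenCV 4.12 (cv2) and the standard library are available. Lean on these libraries where they do the work, as an engineer would, in place of code of your own. Each camera call takes 0.05 s, during which the arm holds its last target. There are 200 camera calls.

## Working session

There is one attempt and no reset: what is moved stays moved. The work goes in short steps, each a Python script; the robot and the scene stay as the last script left them, time stands still between calls to the robot, and variables do not carry over. Pictures are saved under pics/ and viewed, about 8 in all and at most 12, crops included, and the job is handed in when it is done.

```bash
ls; mkdir -p pics
python3 - <<'E'
from rig import robot
import cv2,numpy as np
for n in("scene","top"):
    im=robot.grab_frame(n); cv2.imwrite(f"pics/{n}0.png",cv2.resize(im[:,:,::-1],(800,600),interpolation=cv2.INTER_CUBIC)); cv2.imwrite(f"pics/{n}raw.png",im[:,:,::-1])
    print(n,robot.camera_info(n))
print(robot.get_state())
E
```

```text
pics
scene {'fx': 447.4450297062081, 'fy': 447.4450297062081, 'cx': 262.47286088006626, 'cy': 187.85568888011622, 'rvec': array([ 2.27682299,  0.63129784, -0.24100557]), 'tvec': array([-0.34901771, -0.0944819 ,  1.33335583])}
top {'fx': 418.470539622921, 'fy': 418.470539622921, 'cx': 250.7063426208498, 'cy': 193.85929100875927, 'rvec': array([ 2.15396821, -2.13016057,  0.13144408]), 'tvec': array([0.01097947, 0.43607077, 1.1114749 ])}
{'time': 0.1, 'qpos': array([-1.15150607,  0.41788663, -0.01032781,  1.61411193,  0.0046919 ,
        1.11069537, -0.05300609]), 'joint_vel': array([ 5.36174591e-04, -2.90002865e-03,  1.79159974e-03,  3.73092948e-04,
        1.98079027e-03,  6.63414836e-04, -9.65460070e-05]), 'effort': array([ 2.10690312e-03, -8.52592635e+01,  6.40510507e-01, -4.26700759e+01,
       -4.88694396e-02,  1.64086843e-02,  4.44105535e-05]), 'ee_pos': array([0.27776193, 0.55953203, 0.22390584]), 'tool_rot': array([[-8.95710724e-01,  4.44637071e-01, -4.17541484e-04],
       [ 4.44637262e-01,  8.95710176e-01, -9.92957781e-04],
       [-6.75096830e-05, -1.07505743e-03, -9.99999420e-01]]), 'force': array([-1.12753208, -0.01467692,  0.20499443]), 'moment': array([ 0.03644019, -0.01118141, -0.01889303]), 'opening': 0.09393786083335084}
```

View pics/scene0.png

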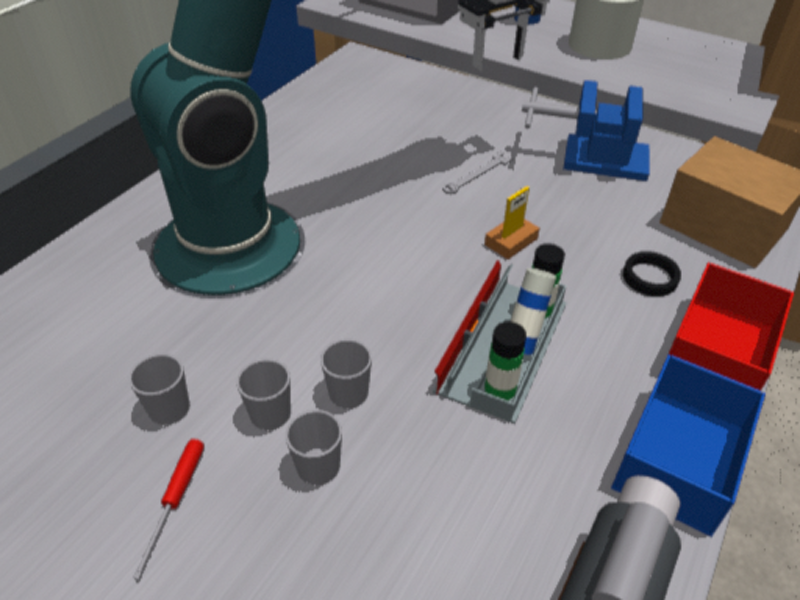

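View pics/top0.png

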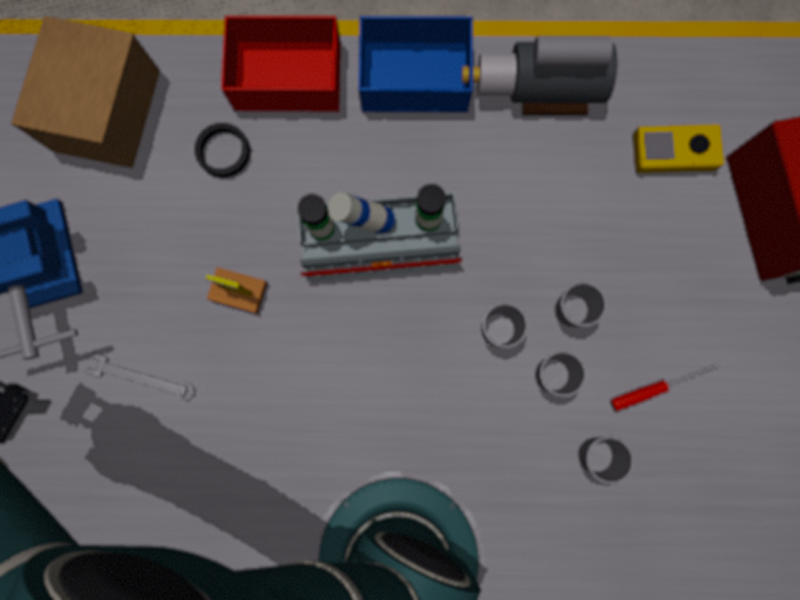

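The scene view shows the rack with the blue can leaning between the green cans (around 530,310), and the label in its stand at (515,215). The top view shows the rack at (380,235), the stand at (238,290), and the cups well clear to the right. I'll enlarge both views.

```bash
cat > h.py <<'E'
from rig import robot
import cv2,numpy as np
def cam(n):
    c=robot.camera_info(n); R=cv2.Rodrigues(c["rvec"])[0]
    return np.array([[c["fx"],0,c["cx"]],[0,c["fy"],c["cy"]],[0,0,1]]),R,c["tvec"]
def ray(n,u,v):
    K,R,t=cam(n); return -R.T@t, R.T@np.linalg.inv(K)@[u,v,1]
def onz(n,u,v,z):
    o,d=ray(n,u,v); return o+d*(z-o[2])/d[2]
def proj(n,p):
    K,R,t=cam(n); q=K@(R@np.asarray(p,float)+t); return q[:2]/q[2]
E
python3 - <<'E'
import cv2
a=cv2.imread("pics/topraw.png")[115:210,125:300]; cv2.imwrite("pics/t1.png",cv2.resize(a,None,fx=4.5,fy=4.5,interpolation=cv2.INTER_CUBIC))
a=cv2.imread("pics/sceneraw.png")[115:270,270:370]; cv2.imwrite("pics/s1.png",cv2.resize(a,None,fx=3.8,fy=3.8,interpolation=cv2.INTER_CUBIC))
E
```

```text
(no output)
```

View pics/t1.png

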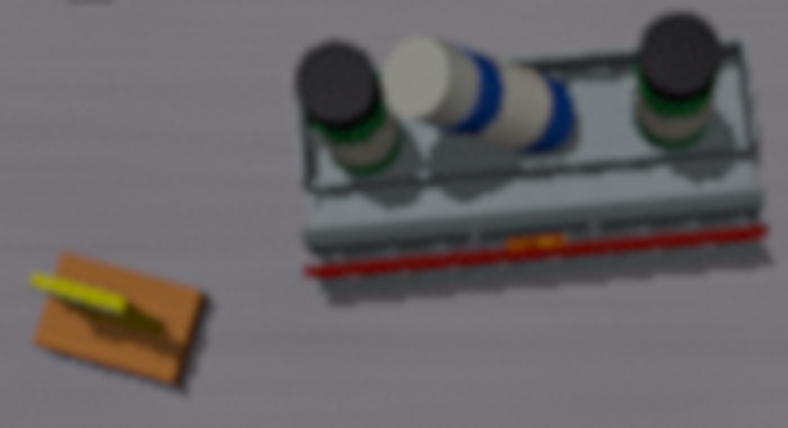

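View pics/s1.png

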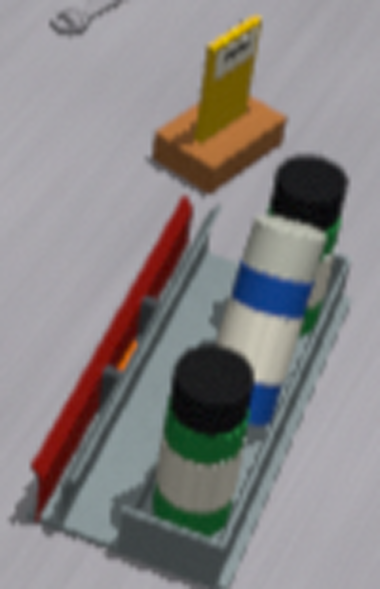

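Both crops are clear. In the top crop the cap centres are at (337,85) and (679,55), the lip ends at (307,272) and (767,230), and the clip at (536,243). The stand corners are at (62,252), (207,292), (180,385) and (38,345), and the label top runs (33,281)–(125,303). Converting these to positions.

Run:
```python
from h import *
np.set_printoptions(precision=4,suppress=True)
T=lambda u,v,z: onz("top",125+(u+.5)/4.5-.5,115+(v+.5)/4.5-.5,z)
S=lambda u,v,z: onz("scene",270+(u+.5)/3.8-.5,115+(v+.5)/3.8-.5,z)
cl,cr=T(337,85,.136),T(679,55,.136); print("caps top",cl,cr,np.linalg.norm(cl-cr))
cl2,cr2=S(310,183,.136),S(213,375,.136); print("caps scene",cl2,cr2)
l1,l2=T(307,272,.055),T(767,230,.055); print("lip",l1,l2,np.linalg.norm(l1-l2))
for a,b in((cr,cl),(cr2,cl2),(l2,l1)):
    d=b-a; print("yaw",np.arctan2(-d[0],d[1]))
print("clip",T(536,243,.02),S(127,354,.02))
st=np.array([T(*p,.028) for p in((62,252),(207,292),(180,385),(38,345))]); print("stand",st.mean(0),[np.linalg.norm(st[i]-st[i-1]) for i in range(4)])
for i,j in((1,0),(2,3)):
    d=st[j]-st[i]; print("syaw",np.arctan2(-d[0],d[1]))
a,b=T(33,281,.118),T(125,303,.118); print("label",a,b,(a+b)/2,np.linalg.norm(a-b),np.arctan2(-(a-b)[0],(a-b)[1]))
a,b=S(258,18,.118),S(208,46,.118); print("labelS",a,b,(a+b)/2,np.linalg.norm(a-b),np.arctan2(-(a-b)[0],(a-b)[1]))
ss=[S(*p,.028) for p in((223,82),(287,122),(208,178),(154,138))]; print("standS",np.mean(ss,0))
print("bluecap top c (z~.125)",T(417,78,.125),S(290,225,.125))
```

```text
caps top [0.574  0.1454 0.136 ] [ 0.5929 -0.0466  0.136 ] 0.1929321052875192
caps scene [0.578  0.1408 0.136 ] [ 0.5953 -0.0484  0.136 ]
lip [0.482  0.1718 0.055 ] [ 0.5101 -0.103   0.055 ] 0.2762279987019631
yaw 0.0978850071607485
yaw 0.09112583666694479
yaw 0.1018248243844498
clip [0.508  0.0363 0.02  ] [0.5038 0.0412 0.02  ]
stand [0.4572 0.2888 0.028 ] [np.float64(0.059118199122695954), np.float64(0.09356252987962092), np.float64(0.059270877564202434), np.float64(0.09115702183829345)]
syaw -0.2604931789795931
syaw -0.2631737550336924
label [0.4638 0.3168 0.118 ] [0.4517 0.2641 0.118 ] [0.4578 0.2905 0.118 ] 0.05410833408530723 -0.22544266290784704
labelS [0.4661 0.3162 0.118 ] [0.4488 0.2644 0.118 ] [0.4574 0.2903 0.118 ] 0.05466541081233954 -0.3226598340149226
standS [0.4591 0.2856 0.028 ]
bluecap top c (z~.125) [0.5817 0.1016 0.125 ] [0.5795 0.1078 0.125 ]
```

The rack comes out at about (0.581, 0.043), yaw 0.098, with the different measurements agreeing to within 3 mm. The label is at (0.4575, 0.290), yaw -0.26. The plan is to grip the blue can across rack x, swing it up about its lower edge, and then do the label.

```bash
cat >> h.py <<'E'
yaw=0.098; O=np.array([.581,.043,0]); ez=np.array([0,0,1.])
def axes(y): return np.array([np.cos(y),np.sin(y),0]),np.array([-np.sin(y),np.cos(y),0])
ex,ey=axes(yaw)
def rot(y,tilt=0,s=1):
    a,b=axes(y); z=-(np.sin(tilt)*b+np.cos(tilt)*ez); yy=s*a
    return np.column_stack([np.cross(yy,z),yy,z])
def canpt(th,h=.092,x=.005,lift=.001):
    P=O+x*ex+.010*ey+(.006+lift)*ez
    return P-.025*(np.cos(th)*ey-np.sin(th)*ez)+h*(np.sin(th)*ey+np.cos(th)*ez)
D=np.pi/180
E
python3 - <<'E'
from h import *
np.set_printoptions(precision=3,suppress=True)
for s in(1,-1):
    for th in(32,0): print(s,th,canpt(th*D),robot.ik(canpt(th*D),rot(yaw,(th-17)*D,s)))
    p=np.array([.4575,.290,.093]); print(robot.ik(p,rot(-.262,0,s)))
    p=O-.075*ex+.095*ez; print(p,robot.ik(p,rot(yaw,0,s)))
E
```

```text
1 32 [0.582 0.081 0.098] [-0.695  0.576  0.49   1.808 -0.002  0.859 -0.17 ]
1 0 [0.587 0.029 0.099] [-0.305  0.581  0.478  1.8   -0.666  0.996  0.633]
[-0.885  0.455  0.327  1.94  -0.202  0.779 -0.707]
[0.506 0.036 0.095] [-0.528  0.42   0.481  2.025 -0.277  0.76   0.219]
-1 32 [0.582 0.081 0.098] [-0.236  0.53  -0.117  1.791  0.396  0.927  2.644]
-1 0 [0.587 0.029 0.099] [-0.681  0.839  1.08   1.812 -1.065  1.277 -2.22 ]
[-0.44   0.447 -0.224  1.924  0.136  0.785  2.14 ]
[0.506 0.036 0.095] [-0.956  0.652  1.084  2.036 -0.744  0.914 -2.505]
```

Run:
```python
from h import *
np.set_printoptions(precision=4,suppress=True)
R=rot(yaw,15*D); p=canpt(32*D)
robot.move_ptp(p-.12*R[:,2],R)
print(robot.move_linear(p,.12,R,threshold=15))
robot.gripper_to(.0)
s=robot.get_state(); print(s["time"],s["ee_pos"],p,s["opening"],s["force"],s["moment"])
im=robot.grab_frame("scene"); cv2.imwrite("pics/s2.png",cv2.resize(im[90:280,200:400,::-1],None,fx=3,fy=3,interpolation=cv2.INTER_CUBIC))
```

```text
False
3.9667 [0.5824 0.0809 0.0983] [0.5823 0.0809 0.0983] 0.04839130343656351 [ 0.8824 -0.3425  0.0072] [ 0.1984  0.008  -0.0276]
```

View pics/s2.png

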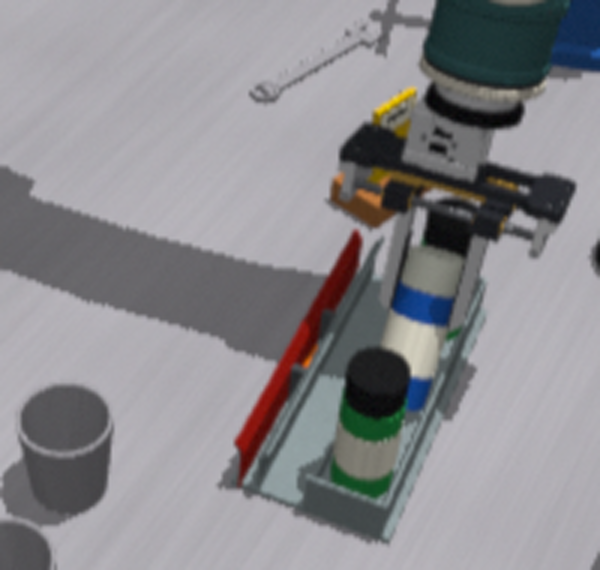

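The fingers straddle the blue can, opening 48 mm, with the can at crop (425,310). Next is the swing upright.

Run:
```python
from h import *
np.set_printoptions(precision=4,suppress=True)
for th in(24,16,8,1):
    hit=robot.move_linear(canpt(th*D),.06,rot(yaw,(th-17)*D),threshold=30)
    s=robot.get_state(); print(th,hit,s["time"],s["force"],s["opening"])
    if hit: break
im=robot.grab_frame("scene"); cv2.imwrite("pics/s3.png",cv2.resize(im[90:280,200:400,::-1],None,fx=3,fy=3,interpolation=cv2.INTER_CUBIC))
```

```text
24 False 4.3917 [-0.0965  1.1487 -2.4021] 0.0485764988963609
16 False 4.7667 [ 0.8725  0.0269 -1.2381] 0.0484306272954925
8 False 5.1417 [-0.5148 -2.3315  6.6574] 0.048397813686364845
1 False 5.4833 [-3.1325 -4.8561 12.303 ] 0.048454861809838656
```

View pics/s3.png

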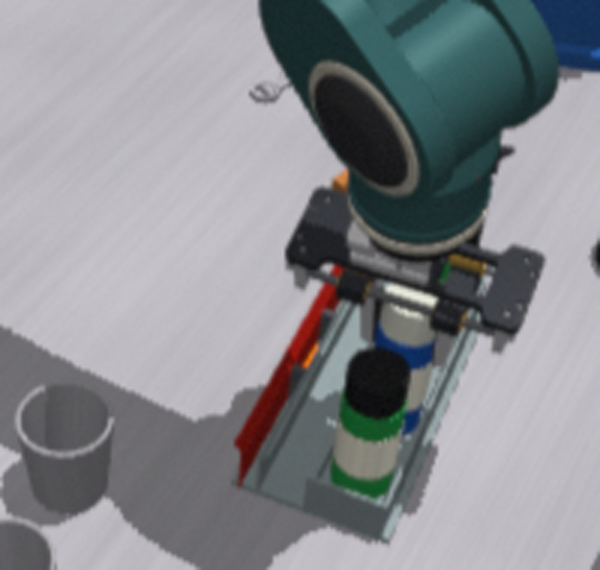

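The can looks upright at (405,360), pressing lightly on the floor. I'll release it, back off along the tool axis, and move over the label for a check.

Run:
```python
from h import *
np.set_printoptions(precision=4,suppress=True)
robot.gripper_to(.094); robot.pause(.3)
s=robot.get_state(); R=rot(yaw,-16*D)
robot.move_linear(s["ee_pos"]-.13*R[:,2],.15)
L=np.array([.4575,.290,.093])
robot.move_ptp(L+.11*ez,rot(-.262))
print(robot.get_state()["time"])
K=robot.camera_info("wrist"); print(K)
a=robot.grab_frame("scene")[90:280,200:400]; b=robot.grab_frame("wrist")
b=cv2.resize(b,(507,380)); a=cv2.resize(a,None,fx=2,fy=2)
w=np.zeros((380,800,3),np.uint8); w[:,:400]=a; 
cv2.imwrite("pics/c4.png",np.hstack([cv2.resize(a,(293,278)),cv2.resize(b,(507,380))[51:329]])[:,:,::-1])
```

```text
8.9333
{'fx': 297.3186396354542, 'fy': 297.3186396354542, 'cx': 257.7655634690293, 'cy': 193.84178270617153, 'rvec': array([-2.874 ,  0.3794,  0.0462]), 'tvec': array([-0.3676,  0.3658,  0.465 ])}
```

View pics/c4.png

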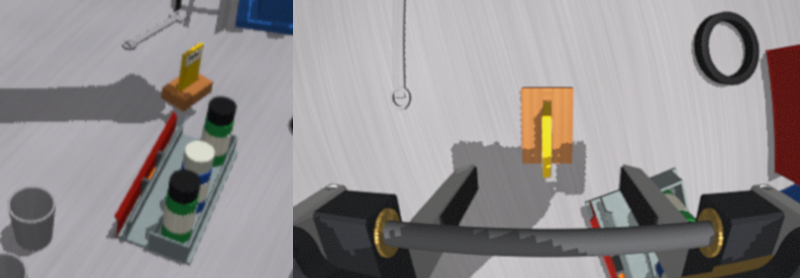

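All three cans stand upright, and in the wrist view the label is aligned and centred between the fingers (547,145). I'll check its centre along the tool x axis, then grip and lift it.

Run:
```python
from h import *
np.set_printoptions(precision=4,suppress=True)
c=robot.camera_info("wrist"); Rc=cv2.Rodrigues(c["rvec"])[0]
for v in(167,180,231):
    d=np.array([256.5-c["cx"],v-c["cy"]]);r=np.hypot(*d);t=r/c["fx"]
    w=Rc.T@np.array([*(d/r*np.sin(t)),np.cos(t)]); o=-Rc.T@c["tvec"]; print(v,o+w*(.118-o[2])/w[2])
L=np.array([.4575,.290,.093])
print(robot.move_linear(L,.12,None,threshold=10))
robot.gripper_to(0); s=robot.get_state(); print(s["opening"],s["force"],s["ee_pos"],s["time"])
robot.move_linear(L+.09*ez,.1); s=robot.get_state(); print(s["opening"],s["force"],s["time"])
G=O-.075*ex
robot.move_ptp(G+.19*ez,rot(yaw)); s=robot.get_state(); print(s["ee_pos"],s["force"],s["time"])
c=robot.camera_info("wrist");print(c)
a=robot.grab_frame("scene")[90:280,200:400]; b=robot.grab_frame("wrist"); 
cv2.imwrite("pics/s5raw.png",b[:,:,::-1])
cv2.imwrite("pics/c5.png",np.hstack([cv2.resize(a,(400,380)),cv2.resize(b[100:290,150:350],(400,380),interpolation=cv2.INTER_CUBIC)])[:,:,::-1])
```

```text
167 [0.4657 0.3194 0.118 ]
180 [0.4628 0.3087 0.118 ]
231 [0.4508 0.2646 0.118 ]
False
0.007647597066361645 [-0.4115  0.4492 -0.546 ] [0.4575 0.29   0.093 ] 11.375
0.007546493974837851 [-0.6004  0.224  -1.2976] 12.425
[0.5063 0.0368 0.1898] [-0.3211  0.6936 -0.6023] 13.4417
{'fx': 297.3186396354542, 'fy': 297.3186396354542, 'cx': 257.7655634690293, 'cy': 193.84178270617153, 'rvec': array([-2.8945, -0.1431, -0.0173]), 'tvec': array([-0.5075, -0.0301,  0.3531])}
```

View pics/c5.png

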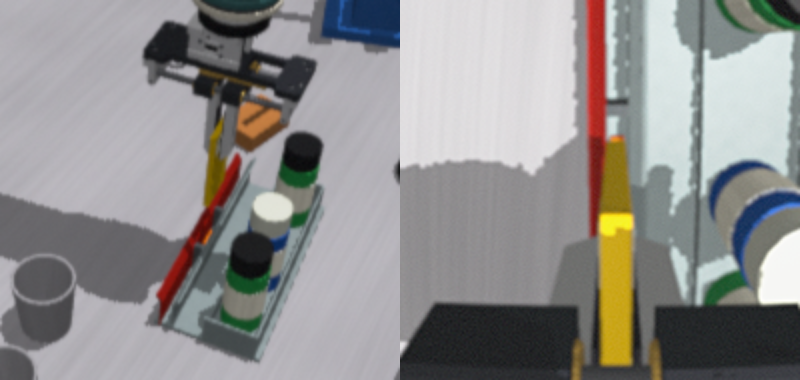

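The label is held upright, in line with the pocket (wrist crop: lip inner edge about u 606, end stop at (617,102), panel edge about u 628). I'll check those points against the rack frame, then descend with a force guard.

Run:
```python
from h import *
np.set_printoptions(precision=4,suppress=True)
c=robot.camera_info("wrist"); Rc=cv2.Rodrigues(c["rvec"])[0]
for n,u,v,z in(("lip",606,60,.055),("panel",629,60,.055),("stop",617,102,.045),("clip far end",617,137,.020),("stopL",606,102,.045),("stopR",628,102,.045)):
    d=np.array([150+(u-400)/2-c["cx"],100+v/2-c["cy"]]);r=np.hypot(*d);t=r/c["fx"]
    w=Rc.T@np.array([*(d/r*np.sin(t)),np.cos(t)]); o=-Rc.T@c["tvec"]; p=o+w*(z-o[2])/w[2]-O; print(n,p@ex*1000,p@ey*1000)
p=robot.get_state()["ee_pos"]-O; print("tcp",p@ex,p@ey)
G=O-.075*ex
print(robot.move_linear(G+.147*ez,.06,rot(yaw),threshold=6))
print(robot.move_linear(G+.111*ez,.04,None,threshold=6))
s=robot.get_state(); p=s["ee_pos"]-O; print(p@ex,p@ey,p[2],s["force"],s["opening"],s["time"])
```

```text
lip -79.65630652778418 62.20682619739062
panel -68.3333448982956 62.234236850901986
stop -74.16837635957353 40.29049540016062
clip far end -74.05728923814996 18.03978468362107
stopL -79.81652603455917 40.28315655258179
stopR -68.51976118117385 40.30791607507196
tcp -0.07492200419670887 0.0014651030788613729
False
False
-0.07487028858240137 -1.5850843710090053e-05 0.1111997228995765 [-0.6228  0.3588 -0.6659] 0.00810529713873511 15.4583
```

Measured pocket centre is x -74, y 0, and the label is in the pocket with no contact force. Next I press it home.

Run:
```python
from h import *
np.set_printoptions(precision=4,suppress=True)
G=O-.075*ex
def rep(h):
    s=robot.get_state(); p=s["ee_pos"]-O; print(h,p@ex,p@ey,p[2],s["force"],s["moment"],s["opening"],s["time"])
for z in(.106,.101,.098,.096,.095,.094,.093,.092,.091):
    h=robot.move_linear(G+z*ez,.02,None,threshold=14); robot.pause(.1); rep(h)
    if robot.get_state()["force"][2]>14 or h: break
robot.pause(.5); rep("")
a=robot.grab_frame("scene")[90:280,200:400]; b=robot.grab_frame("wrist")
cv2.imwrite("pics/c6.png",np.hstack([cv2.resize(a,(400,380),interpolation=cv2.INTER_CUBIC),cv2.resize(b[100:290,150:350],(400,380),interpolation=cv2.INTER_CUBIC)])[:,:,::-1])
```

```text
False -0.07496574087702278 9.711527748806383e-06 0.10602653244083363 [ 0.3781 -0.099  -0.4268] [-0.0755  0.0163  0.0078] 0.007859008085238496 15.9583
False -0.0747632558078161 -1.2378665592472152e-05 0.10118156275690389 [ 0.7209 -0.2149  4.172 ] [-0.059  -0.1717  0.0369] 0.008232623950514464 16.4583
False -0.07478298075641339 -9.96536007176474e-06 0.09820026594519725 [ 1.3654 -0.1168  5.0525] [-0.0014 -0.163  -0.0082] 0.008104317585819667 16.8583
False -0.07479951457429637 -1.7444963841484196e-05 0.09622308294268811 [ 0.435  -0.2353  6.7462] [ 0.0106 -0.089  -0.0039] 0.007592609461539054 17.2083
False -0.07477843513694629 -2.5824309071147827e-06 0.09526769570321376 [1.0341 0.1844 7.3671] [-0.073  -0.0062 -0.0489] 0.007837937622226725 17.5583
False -0.07463937822470688 3.1561296399756564e-06 0.09485360483806654 [-5.1331 -0.2175 21.4981] [-0.184   1.2784 -0.0044] 0.007909357062791497 17.9083
 -0.07467624765554984 1.0544954026673117e-05 0.09483797163708592 [-3.8665  0.0153 20.0223] [-0.1739  1.1988 -0.0447] 0.007852674926997209 18.4083
```

View pics/c6.png

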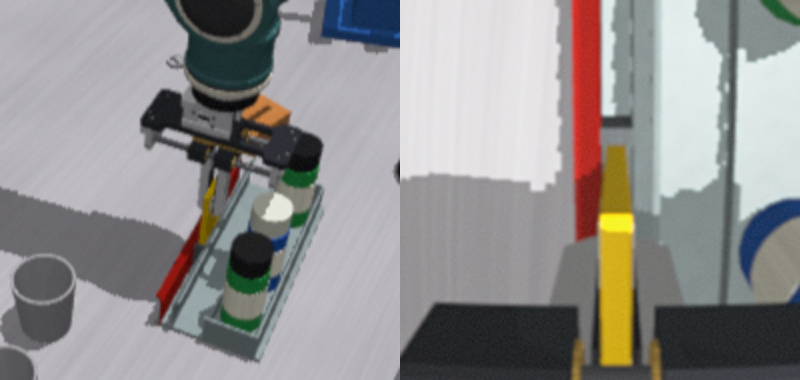

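The force rose along the clip's spring curve (4 to 7.4 N) and then jumped to 20 N at TCP z = 0.0948, which matches the computed floor contact of 0.095. The picture shows the label upright in the pocket (210,210) and all three cans standing. I'm handing it in.

Run:
```python
from rig import robot
s=robot.get_state(); print(s["force"],s["opening"]); print(robot.sign_off())
```

```text
[-3.13488728 -0.71950177 20.29260709] 0.007589325446300162
the job is handed in; nothing more can be done
None
```

The job is done and handed in at about 18.5 s of the 58 s allowed.

- **Blue can:** I gripped it, swung it upright about its lower edge and released it in its lane. The later pictures show it standing between the two green cans.
- **Label holder:** I took it from the stand and pushed it into the pocket. The force followed the clip's spring, about 4 to 7.4 N, then jumped to about 20 N at TCP height 94.8 mm. Contact with the pocket floor was expected at 95 mm, so it is fully home. It was still gripped and pressed down with about 20 N when I handed it in.
- **Other objects:** In the last picture both green cans were standing where they had been. I did not work near any of the cups; only two were partly visible in that picture, standing as before, and I did not check the task's cup on its own.

No check failed. The separate position measurements agreed to within about 3 mm for most points and 6 mm at worst.

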